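Set the second tier of a kiln load

TASK

Build the second tier of this little kiln load: pick out the three kiln posts of equal height and stand one upright in each of the three round seats of the kiln hearth, then lay the slotted kiln shelf level on top of all three, centred over the hearth with its long side along the hearth's long side. Leave the two odd posts where they stand and do not shift the two glass blanks that lie on the hearth.

Things in the scene. Friction and masses are not known exactly. Their poses are not given: they have to be found in the camera images.
- kiln_base: base of a small top-hat kiln, hood off, fixed: grey steel case 190 mm (x) by 230 mm (y); cream hearth 176 x 216 mm, its surface 40 mm above the origin (centre of the underside, on the table). In it three round flat-floored post seats, 46 mm in diameter, 4 mm deep, centred in the base's own x, y (mm) at (-45, 65), (-45, -65) and (45, 0).
- post_a: round kiln post of buff ceramic, with a shallow dark bore in its top, 28 mm in diameter and 75 mm tall, standing upright. Origin at the centre of its underside, z up along the post. One of the three posts of equal height.
- post_b: round kiln post of buff ceramic, with a shallow dark bore in its top, 28 mm in diameter and 75 mm tall, standing upright. Origin at the centre of its underside, z up along the post. One of the three posts of equal height.
- post_c: round kiln post of buff ceramic, with a shallow dark bore in its top, 28 mm in diameter and 75 mm tall, standing upright. Origin at the centre of its underside, z up along the post. One of the three posts of equal height.
- post_short: round kiln post of buff ceramic, with a shallow dark bore in its top, 28 mm in diameter and 50 mm tall, standing upright. Origin at the centre of its underside, z up along the post. An odd one, shorter than the rest.
- post_tall: round kiln post of buff ceramic, with a shallow dark bore in its top, 28 mm in diameter and 95 mm tall, standing upright. Origin at the centre of its underside, z up along the post. An odd one, taller than the rest.
- kiln_shelf: loose buff ceramic slab, top a little paler, 140 mm (x) by 180 mm (y) by 10 mm, about 0.45 kg, lying on the table. Two finger slots go right through, each 40 mm along x and 33 mm along y (y = 18 to 51 mm either side), leaving a web 36 mm wide (across y) at the centre: grip the web from above, a finger in each slot. Origin at the centre of the underside, z up.
- glass_blank_1: loose round glass blank strewn with glass chips, 44 mm in diameter, 6 mm thick, lying on the hearth near its far corner on the base's +y side; origin at the centre of its underside.
- glass_blank_2: its twin, on the base's -y side of the hearth.
There are look-alikes about, which are no part of the job. Leave any blue or purple look-alike of the post_b alone.

How it is judged:
At the end, for the whole second after the job is handed in: A 75 mm post on the floor of each seat (12 mm of its centre in x and y), upright (0.06 rad); the shelf at rest on all three, level (0.04 rad), centred on the hearth (15 mm in x and y) and squared with it (0.15 rad); glass blanks within 12 mm and odd posts within 30 mm of their starts (((x of post_a in the frame of kiln_base between -0.057 and -0.033 m and y of post_a in the frame of kiln_base between 0.053 and 0.077 m) or (x of post_b in the frame of kiln_base between -0.057 and -0.033 m and y of post_b in the frame of kiln_base between 0.053 and 0.077 m) or (x of post_c in the frame of kiln_base between -0.057 and -0.033 m and y of post_c in the frame of kiln_base between 0.053 and 0.077 m)) and ((x of post_a in the frame of kiln_base between -0.057 and -0.033 m and y of post_a in the frame of kiln_base between -0.077 and -0.053 m) or (x of post_b in the frame of kiln_base between -0.057 and -0.033 m and y of post_b in the frame of kiln_base between -0.077 and -0.053 m) or (x of post_c in the frame of kiln_base between -0.057 and -0.033 m and y of post_c in the frame of kiln_base between -0.077 and -0.053 m)) and ((x of post_a in the frame of kiln_base between 0.033 and 0.057 m and y of post_a in the frame of kiln_base between -0.012 and 0.012 m) or (x of post_b in the frame of kiln_base between 0.033 and 0.057 m and y of post_b in the frame of kiln_base between -0.012 and 0.012 m) or (x of post_c in the frame of kiln_base between 0.033 and 0.057 m and y of post_c in the frame of kiln_base between -0.012 and 0.012 m)) and z of post_a in the frame of kiln_base between 0.033 and 0.039 m and angle between each of post_a, post_b, post_c's own z axis and vertical below 0.06 rad and linear speed of each of post_a, post_b, post_c, kiln_shelf below 0.02 m/s and z of post_b in the frame of kiln_base between 0.033 and 0.039 m and z of post_c in the frame of kiln_base between 0.033 and 0.039 m and x of kiln_shelf in the frame of kiln_base between -0.015 and 0.015 m and y of kiln_shelf in the frame of kiln_base between -0.015 and 0.015 m and z of kiln_shelf in the frame of kiln_base between 0.107 and 0.115 m and angle between kiln_shelf's own z axis and vertical below 0.04 rad and angle between the y axis of kiln_shelf and the y axis of kiln_base, either way round below 0.15 rad and distance of each of glass_blank_1, glass_blank_2 from where it was at the start of the episode below 0.012 m and distance of each of post_short, post_tall from where it was at the start of the episode below 0.03 m); the robot touches nothing.
It fails at once if the first glass blank is shifted by more than 12 mm (distance of glass_blank_1 from where it was at the start of the episode above 0.012 m).
It fails at once if the second glass blank is shifted by more than 12 mm (distance of glass_blank_2 from where it was at the start of the episode above 0.012 m).
It fails at once if the short odd post is shifted by more than 30 mm (distance of post_short from where it was at the start of the episode above 0.03 m).
It fails at once if the tall odd post is shifted by more than 30 mm (distance of post_tall from where it was at the start of the episode above 0.03 m).
It also fails if it takes over 120 s, if anything falls off the work surface, if the arm or the gripper's body presses on something with over 40 N, if the wrist force passes 120 N, or if a joint passes its speed limit or range.

ROBOT

A 6-joint arm with a two-finger parallel gripper is mounted at the origin on a cart in front of the work surface, level with it; the furniture and walls round the work are solid. World frame = base frame: x ahead of the robot, y to its left, z up, the work surface at z = 0. Lengths are in m, angles in rad, forces in N, time in s.
With the tool pointing down it reaches from about 0.35 to 0.875 m from the base axis. Payload 4.2 kg.
Tool frame: the origin (TCP) lies on the centre line of the jaws, within the pads' length; the fingertips stand 17 mm ahead of it and the grasp point (between the pads) lies 2 mm behind it (tcp_to_tips is the distance from the TCP to the fingertips, in m); z points along the fingers, y is the line along which they close (so a half turn about z gives the same grasp; the last joint's range is limited). The gripper opens to 87 mm and grips with 3 to 60 N. Pads are 19 mm wide; open, the fingers measure 117 mm over their backs; the gripper's body (75 mm by 190 mm) begins 51 mm behind the grasp point.
Start: joints at [1.446, 0.385, 0.008, 0, -1.194, -0.259], TCP at [0.234, 0.58, 0.24] pointing down, gripper open.
Joint ranges: [-3.14, 3.14], [-1.21, 2.06], [-1.07, 1.41], [-3.16, 2.05], [-2.99, -0.16], [-3.1, 3.1]. Speed limits (rad/s): [2.79, 2.79, 3.14, 3.14, 3.14, 3.14].

INTERFACE

Orientations are given as [roll, pitch, yaw] about the fixed x, y, z axes, in that order (R = Rz(yaw) Ry(pitch) Rx(roll)).
In Python, from workcell import observe, capture, job_done, search_frame, trace, spot_point, tcp_to_tips gives the robot as it stands. The module is installed in compiled form; this text tells all that it offers.
- The arm moves only by the tool jog_arm, never from a script. Its argument "moves" is a list of rows, each a list of 3 entries, a list of its own where there are three numbers: the shift along the tool's x, y, z in units of 25 mm (1.0 is 25 mm), then the turn about the tool's z in units of 6 degrees (1.0 is 6 degrees), then the opening, from -1 (shut) to 1 (fully open). A call has 1 to 8 rows; each row shifts and turns the commanded pose from where the row before left it, along the tool's axes as they then stand; what a row does not reach is not made up. A row lasts 1/12 s, in which the tool goes at most 41.7 mm and 7.16 degrees, less where a joint would pass 70% of its speed; a pose out of reach is approached as far as the arm can. A call is refused whole if a number of a shift passes 1 or a number of a turn 1, either way. A call with a gripper value outside its range is refused whole. The fingers move at their own pace and stop on an object; "grip_force" is the grip in N (left out, the last holds). Time passes only in rows, so rows that do not move let the fingers close. It gives the time, the measured TCP pose, the force, the opening and the grip force at its end, in the units of the state.
- observe(): the state, without advancing time (a new reading comes with each control period).
- capture(name): name is "scene" or "side" or "wrist"; returns a dict with "color" (420x560x3 uint8, blue, green, red), "fx", "fy", "cx", "cy" (pixels), "R" (3x3) and "t" (3): a world point X has camera coordinates R X + t; the wrist camera has in their place "tool_from_camera" (4x4, takes a point from camera to tool coordinates, whose origin is the TCP and whose axes are the flange's). Camera axes: x right, y down, z forward; pixel columns grow to the right and rows downward; lengths in m; the calibration is good to about 2 mm. A picture is of the moment at which its call begins: read the wrist's pose just before it. There is no depth.
- job_done(): hands the job in; it is judged then, once.
Trained networks look in a picture, given as the dict that the camera call returned (one of the last four; its "shot" number tells which), for a name from the list of things; names that differ only in an ending like _2 or _b are one class to them, and where a whole thing is asked for, a point or a joint stands for the part that bears it (a point fixed in the world has none). Each returns a list of dicts, best first, with "p" (0 to 1); they miss things now and then, are a little off and sometimes report something else, mostly with a low value. They report only what shows in the picture. A call takes as long as a camera call. They do not tell look-alikes from the thing itself.
- search_frame(picture, query): "point" ([x, y, z] in m, in world coordinates, good to about 4 mm: the middle of the surface that is visible of it).
- trace(picture, query): "region" (420x560 bool, what is visible of it).
- spot_point(picture, query): "point" ([x, y, z] in m, in world coordinates, good to about 4 mm: a listed point, or the origin of a listed thing).
The state is a dict: "t": time; "joints": joint angles; "qvel": joint speeds; "joint_torque": joint torques, N m; "tcp_pos": TCP position; "tcp_rot": TCP orientation; "ft_force": force on the tool from outside, world axes, zero at the start; "wrist_torque": the same for the moment, N m; "finger_gap": opening from 0.0 (shut) to 1.0 (fully open); "finger_force": force on a finger pad.
Only numpy, scipy, OpenCV 4.12 (cv2) and the standard library are available. Lean on these libraries where they do the work, as an engineer would, in place of code of your own. Each camera call takes 0.05 s, during which the arm holds its last target. There are 200 camera calls.

## Working session

There is one attempt and no reset: what is moved stays moved. The work goes in short steps, Python scripts to look and compute and a tool call to move; the robot and the scene stay as the last step left them, time stands still between calls to the robot, and variables do not carry over. Pictures are saved under pics/ and viewed, at most 14 in all, crops included, and the job is handed in when it is done.

Besides the shell and the picture viewer there is one more tool, called after ">>>" as a command line: name --argument value ..., lists and objects as JSON in quotes. jog_arm: Moves the arm, as the interface text tells. Its arguments: {"type":"object","properties":{"moves":{"type":"array","items":{"type":"array"}},"grip_force":{"type":"number"}},"required":["moves"]}

```bash
mkdir -p pics; cat > h.py <<'E'
import numpy as np, cv2
from workcell import *
def pix(p,X):
    c=np.array(p["R"])@np.array(X)+np.array(p["t"]); return (round(p["fx"]*c[0]/c[2]+p["cx"]),round(p["fy"]*c[1]/c[2]+p["cy"]))
def ray(p,u,v,z):
    R=np.array(p["R"]);t=np.array(p["t"]);o=-R.T@t
    d=R.T@np.array([(u-p["cx"])/p["fx"],(v-p["cy"])/p["fy"],1]); return o+d*(z-o[2])/d[2]
E
python3 - <<'E'
from h import *
s=observe(); print(s)
ims=[]
for n in ("scene","side"):
    p=capture(n); cv2.imwrite(f"pics/{n}0.png",p["color"])
    print(n,np.round(-np.array(p["R"]).T@np.array(p["t"]),3))
    for q in ("post_a","kiln_base","kiln_shelf","glass_blank_1"):
        for r in spot_point(p,q): print(q,np.round(r["point"],3),round(r["p"],2),pix(p,r["point"]))
print(tcp_to_tips)
E
```

```text
{'t': 0.0, 'joints': array([ 1.44560928e+00,  3.85585731e-01,  6.62895443e-03, -4.79359657e-04,
       -1.19397335e+00, -2.58605110e-01]), 'qvel': array([ 0.00055656,  0.00018786, -0.00085198, -0.00117821, -0.00080445,
       -0.00017328]), 'joint_torque': array([ 1.29125227e-03, -3.90659702e+01,  1.87410772e+01,  4.21966553e+00,
        1.10941762e-02, -1.87544674e-04]), 'tcp_pos': array([0.23379807, 0.57902692, 0.23844607]), 'tcp_rot': array([ 3.13941588e+00, -1.15150280e-04, -3.83968899e-01]), 'ft_force': array([ 0.8965896 , -0.83463772, -0.43914112]), 'wrist_torque': array([ 0.00272072, -0.03797881,  0.03919169]), 'finger_force': 0.0, 'finger_gap': 0.99894098695663}
scene [-0.048 -0.286  0.888]
post_a [ 0.326  0.312 -0.006] 0.89 (157, 245)
post_a [ 0.399 -0.115  0.004] 0.79 (328, 300)
post_a [0.357 0.23  0.006] 0.75 (191, 248)
post_a [0.42  0.269 0.002] 0.74 (195, 224)
post_a [0.381 0.32  0.001] 0.67 (169, 227)
post_a [ 0.418  0.007 -0.   ] 0.59 (285, 270)
kiln_base [0.36  0.23  0.006] 0.7 (192, 247)
kiln_base [0.572 0.197 0.003] 0.66 (252, 195)
kiln_base [ 0.398 -0.115  0.003] 0.65 (328, 301)
kiln_shelf [ 0.564 -0.195  0.002] 0.62 (392, 261)
glass_blank_1 [0.617 0.13  0.043] 0.71 (283, 183)
glass_blank_1 [0.612 0.254 0.046] 0.7 (241, 166)
side [ 0.532 -0.78   0.575]
post_a [ 0.398 -0.109 -0.005] 0.97 (234, 267)
post_a [0.423 0.271 0.002] 0.85 (264, 178)
post_a [0.329 0.309 0.001] 0.72 (233, 171)
post_a [0.355 0.233 0.003] 0.68 (238, 183)
post_a [0.415 0.132 0.001] 0.61 (255, 204)
post_a [0.385 0.324 0.002] 0.49 (253, 169)
kiln_base [0.569 0.197 0.004] 0.75 (316, 193)
kiln_base [0.355 0.23  0.   ] 0.34 (238, 185)
kiln_shelf [ 0.567 -0.194 -0.002] 0.59 (316, 300)
glass_blank_1 [0.615 0.131 0.043] 0.64 (335, 194)
glass_blank_1 [0.61 0.26 0.04] 0.56 (331, 171)
glass_blank_1 [0.355 0.228 0.003] 0.28 (238, 184)
0.017
```

View pics/scene0.png

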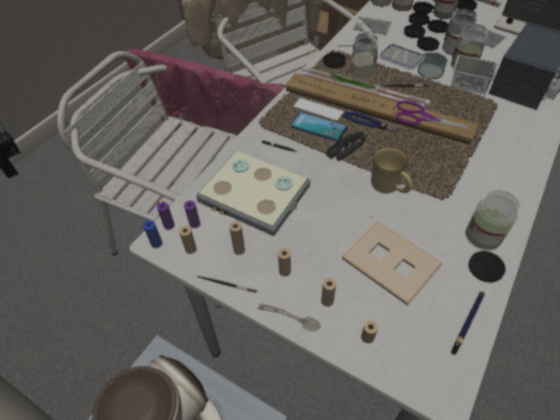

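View pics/side0.png

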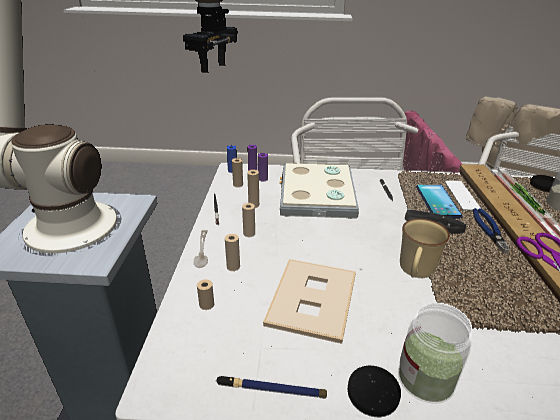

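Five buff posts stand in a row; the short one is at scene (370,332) and the tall one probably at (237,238). The hearth is at (253,190) with its blanks at the far corners, and the shelf at (392,261). Next I'll measure heights and yaws.

```bash
cat > m.py <<'E'
from h import *
from scipy.optimize import least_squares
P={n:capture(n) for n in("scene","side")}
def hull(p,x,y,h,r=.014):
    a=np.linspace(0,2*np.pi,40)
    X=np.array([[x+r*np.cos(t),y+r*np.sin(t),z] for z in(0,h) for t in a])
    c=X@np.array(p["R"]).T+np.array(p["t"]); q=np.c_[p["fx"]*c[:,0]/c[:,2]+p["cx"],p["fy"]*c[:,1]/c[:,2]+p["cy"]]
    return q.min(0),q.max(0)
M={n:[r["region"] for r in trace(P[n],"post_a")] for n in P}
for n in M: print(n,len(M[n]))
for g in [(.357,.23),(.415,.132),(.418,.007),(.399,-.115),(.375,-.245)]:
    obs=[]
    for n in P:
        c=pix(P[n],(*g,.035))
        for m in M[n]:
            ys,xs=np.nonzero(m)
            if m.sum()>20 and abs(xs.mean()-c[0])<12 and abs(ys.mean()-c[1])<14:
                obs.append((n,np.array([xs.min()-.5,ys.min()-.5,xs.max()+.5,ys.max()+.5]))); break
    f=lambda v:np.concatenate([np.concatenate(hull(P[n],*v))-o for n,o in obs])
    s=least_squares(f,[*g,.075],x_scale=.01,loss="soft_l1") if obs else None
    print(g,[o[0] for o in obs],s and np.round(s.x,4),s and np.round(s.fun,1))
for q,z,(a,b) in(("kiln_base",.04,(.19,.23)),("kiln_shelf",.01,(.14,.18))):
    for n in P:
        for r in trace(P[n],q)[:2]:
            m=r["region"].astype(np.uint8)
            cs=max(cv2.findContours(m,0,2)[0],key=cv2.contourArea,default=None)
            if cs is None or cv2.contourArea(cs)<1500: continue
            w=np.array([ray(P[n],*c[0],z)[:2] for c in cs]).astype(np.float32)
            print(q,n,round(r["p"],2),cv2.minAreaRect(w))
for n in P:
  for k in("kiln_base","glass_blank_1"):
    for r in search_frame(P[n],k)[:2]: print(n,k,np.round(r["point"],3),round(r["p"],2))
cr=P["scene"]["color"][140:310,170:450]; cv2.imwrite("pics/c1.png",cv2.resize(cr,(784,476),interpolation=2))
E
python3 m.py
```

```text
scene 6
side 6
(0.357, 0.23) ['scene', 'side'] [0.3551 0.2327 0.074 ] [-1.5  0.1  1.4  1.5  0.3  0.2  0.7 -0.9]
(0.415, 0.132) [] None None
(0.418, 0.007) ['scene', 'side'] [0.4149 0.0066 0.075 ] [-0.2  0.3 -0.1  1.3  0.4 -0.2  0.8  0.2]
(0.399, -0.115) ['scene', 'side'] [ 0.3979 -0.1114  0.0752] [-0.3 -0.2  0.1  0.9  0.4  0.1  0.  -0.1]
(0.375, -0.245) [] None None
kiln_base scene 0.63 ((0.563537061214447, 0.1834636926651001), (0.20675544440746307, 0.24449145793914795), 1.1747400760650635)
kiln_base side 0.83 ((0.5705691576004028, 0.162462517619133), (0.18835791945457458, 0.2716939151287079), 1.6485177278518677)
kiln_shelf scene 0.7 ((0.5619827508926392, -0.19188767671585083), (0.18661297857761383, 0.151628777384758), 77.65088653564453)
kiln_shelf side 0.83 ((0.5598426461219788, -0.19815751910209656), (0.18906080722808838, 0.1401379257440567), 78.13835906982422)
scene kiln_base [0.547 0.184 0.041] 0.55
scene glass_blank_1 [0.616 0.127 0.049] 0.61
scene glass_blank_1 [0.61  0.254 0.05 ] 0.53
side kiln_base [0.562 0.142 0.041] 0.57
side glass_blank_1 [0.616 0.123 0.048] 0.66
side glass_blank_1 [0.608 0.255 0.043] 0.58
```

View pics/c1.png

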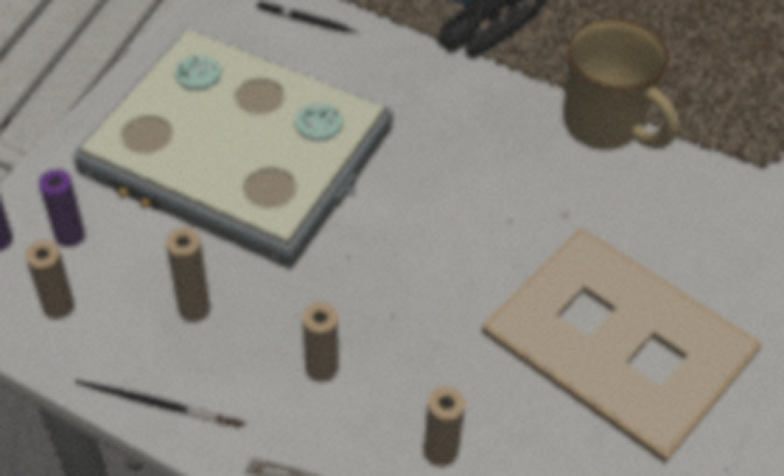

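```bash
cat > s.py <<'E'
from h import *
from scipy.optimize import least_squares
L=np.array([[-45,65],[-45,-65],[45,0]])/1000
for n in("scene","side"):
    p=capture(n); hsv=cv2.cvtColor(p["color"],40); im=cv2.GaussianBlur(p["color"],(3,3),0)
    obs=[]
    for x,y in L:
        c=pix(p,(.571+x,.197+y,.039)); b=im[c[1],c[0]].astype(int)
        m=(np.abs(im.astype(int)-b).max(2)<22).astype(np.uint8)
        k,lab,st,ce=cv2.connectedComponentsWithStats(m)
        i=lab[c[1],c[0]]; w=ray(p,*ce[i],.0385); obs.append(w[:2]); print(n,c,b,st[i],np.round(w,4))
    obs=np.array(obs)
    f=lambda v:((L@np.array([[np.cos(v[2]),np.sin(v[2])],[-np.sin(v[2]),np.cos(v[2])]])+v[:2])-obs).ravel()
    s=least_squares(f,[.57,.197,0]); print(n,np.round(s.x,4),np.round(s.fun,4))
E
python3 s.py
```

```text
scene (220, 188) [107 124 135] [214 181  17  14 186] [0.5293 0.2586 0.0385]
scene (263, 207) [107 124 135] [257 200  18  14 207] [0.5317 0.1283 0.0385]
scene (261, 175) [108 125 136] [254 168  17  13 174] [0.6208 0.1957 0.0385]
scene [0.5756 0.1945 0.0206] [-0.     -0.      0.0003  0.0003 -0.0002 -0.0003]
side (301, 169) [148 172 187] [293 167  16   7  91] [0.5256 0.2589 0.0385]
side (299, 193) [153 177 192] [292 190  18   9 122] [0.5288 0.1279 0.0385]
side (334, 182) [152 176 191] [327 179  17   8 109] [0.6172 0.1957 0.0385]
side [0.5722 0.1946 0.0247] [ 0.     -0.0005  0.      0.0005 -0.     -0.    ]
```

>>> jog_arm --moves '[[[0, 0, 0.75], -0.97, 0.2], [[0, 0, 0.75], -0.97, 0.2], [[0, 0, 0.75], -0.97, 0.2], [[0, 0, 0.75], -0.97, 0.2], [[0.35, 1, 0], 0, 0.2], [[0.35, 1, 0], 0, 0.2], [[0.35, 1, 0], 0, 0.2], [[0.35, 1, 0], 0, 0.2]]' --grip_force 20

```text
t: 1.87
tcp_pos: [0.2715, 0.4793, 0.1643]
tcp_rot: [3.141, -0.0, 0.023]
ft_force: [0.6, -0.2, 1.3]
finger_gap: 0.608
finger_force: 0.0
```

>>> jog_arm --moves '[[[0.35, 1, 0], 0, 0.2], [[0.35, 1, 0], 0, 0.2], [[0.35, 1, 0], 0, 0.2], [[0.35, 1, 0], 0, 0.2], [[0.35, 1, 0], 0, 0.2], [[0.35, 1, 0], 0, 0.2], [[0.35, 1, 0], 0, 0.2], [[0, 0, 0], 0, 0.2]]'

```text
t: 2.53
tcp_pos: [0.3365, 0.3029, 0.1645]
tcp_rot: [3.14, 0.001, 0.019]
ft_force: [0.3, -0.7, 0.7]
finger_gap: 0.598
finger_force: 0.0
```

>>> jog_arm --moves '[[[0.23, 0.94, 0], 0, 0.2], [[0.23, 0.94, 0], 0, 0.2], [[0.22, 0.94, 0], 0, 0.2], [[0, 0, 0], 0, 0.2], [[0, 0, 0], 0, 0.2]]'

```text
t: 2.95
tcp_pos: [0.3553, 0.2362, 0.1649]
tcp_rot: [-3.141, -0.001, 0.021]
ft_force: [0.7, 0.4, -0.3]
finger_gap: 0.601
finger_force: 0.0
```

```bash
cat > w.py <<'E'
from h import *
import sys
from scipy.spatial.transform import Rotation as Ro
s=observe(); p=capture("wrist"); T=np.eye(4); T[:3,:3]=Ro.from_euler("xyz",s["tcp_rot"]).as_matrix(); T[:3,3]=s["tcp_pos"]
C=T@np.array(p["tool_from_camera"]); p["R"]=C[:3,:3].T; p["t"]=-C[:3,:3].T@C[:3,3]
cv2.imwrite(f"pics/{sys.argv[1]}.png",p["color"]); print(np.round(s["tcp_pos"],4),np.round(s["tcp_rot"],3))
E
python3 - w1 <<'E'
exec(open("w.py").read())
for r in search_frame(p,"post_a")[:4]: print(np.round(r["point"],3),r["p"],pix(p,r["point"]))
for r in spot_point(p,"post_a")[:4]: print(np.round(r["point"],3),r["p"],pix(p,r["point"]))
E
```

```text
[0.3553 0.2362 0.1649] [-3.141e+00 -1.000e-03  2.100e-02]
[0.368 0.228 0.074] 0.96 (293, 204)
[0.414 0.017 0.022] 0.94 (549, 137)
[0.423 0.267 0.074] 0.87 (238, 124)
[0.391 0.315 0.076] 0.72 (168, 170)
[0.419 0.268 0.001] 0.92 (246, 123)
[0.389 0.319 0.   ] 0.81 (189, 156)
[0.415 0.008 0.004] 0.72 (543, 134)
[0.357 0.228 0.001] 0.65 (290, 193)
```

View pics/w1.png

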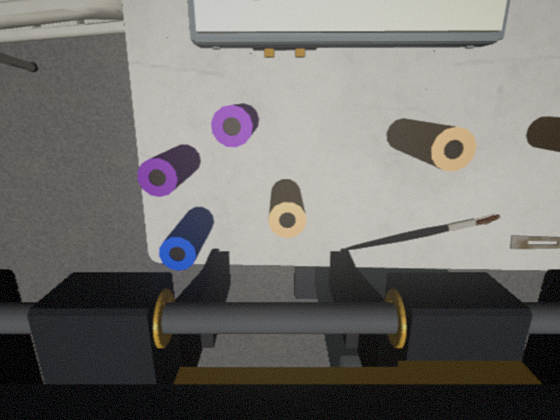

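```bash
python3 - w2 <<'E'
exec(open("w.py").read())
print(ray(p,287,220,.075), ray(p,454,149,.095), ray(p,454,149,.075))
E
```

```text
[0.3552 0.2376 0.1648] [-3.141e+00 -1.000e-03  2.300e-02]
[0.35619007 0.23359203 0.075     ] [0.41253405 0.13212273 0.095     ] [0.40995072 0.12196829 0.075     ]
```

Post 1's top is at pixel (287,220) → (0.356, 0.2335). The gripper is almost above it, and the tall post is to its right at (454,149).

>>> jog_arm --moves '[[[0, 0.13, 0.7], 0, 0.2], [[0, 0, 0.9], 0, 0.2], [[0, 0, 0.9], 0, 0.2], [[0, 0, 0.9], 0, 0.2], [[0, 0, 0.7], 0, 0.2], [[0, 0, 0.28], 0, 0.2], [[0, 0, 0], 0, 0.2], [[0, 0, 0], 0, -0.5]]'

```text
t: 3.82
tcp_pos: [0.3553, 0.2342, 0.0552]
tcp_rot: [3.142, -0.0, 0.024]
ft_force: [0.5, -0.0, 0.6]
finger_gap: 0.574
finger_force: 0.0
```

>>> jog_arm --moves '[[[0, 0, 0], 0, -0.6], [[0, 0, 0], 0, -0.6], [[0, 0, 0], 0, -0.6], [[0, 0, 0], 0, -0.6]]'

```text
t: 4.15
tcp_pos: [0.3553, 0.2336, 0.0557]
tcp_rot: [-3.14, -0.001, 0.023]
ft_force: [0.4, 0.0, 0.8]
finger_gap: 0.318
finger_force: 20.0
```

>>> jog_arm --moves '[[[0, 0, -0.4], 0, -0.7], [[0, 0, -0.8], 0, -0.7], [[0, 0, -0.9], 0, -0.7], [[0, 0, -0.9], 0, -0.7], [[0, 0, -0.8], 0, -0.7], [[0.6, 0, 0], 0, -0.7], [[0.9, -0.1, 0], 0, -0.7], [[0.9, -0.15, 0], 0, -0.7]]'

```text
t: 4.82
tcp_pos: [0.4153, 0.2409, 0.1511]
tcp_rot: [-3.14, -0.001, 0.023]
ft_force: [0.2, 0.7, -2.1]
finger_gap: 0.32
finger_force: 20.0
```

>>> jog_arm --moves '[[[1, -0.15, 0], 0, -0.7], [[1, -0.15, 0], 0, -0.7], [[1, -0.15, 0], 0, -0.7], [[0.9, -0.15, 0], 0, -0.7], [[0.6, 0, 0], 0, -0.7], [[0, 0, 0], 0, -0.7], [[0, 0, 0], 0, -0.7], [[0, 0, 0], 0, -0.7]]'

```text
t: 5.48
tcp_pos: [0.5261, 0.258, 0.1498]
tcp_rot: [3.141, 0.001, 0.022]
ft_force: [-0.1, -0.3, -1.5]
finger_gap: 0.318
finger_force: 20.0
```

>>> jog_arm --moves '[[[0.05, 0, 0.7], 0, -0.7], [[0, 0, 0.8], 0, -0.7], [[0, 0, 0.5], 0, -0.7], [[0, 0, 0.2], 0, -0.7], [[0, 0, 0.1], 0, -0.7], [[0, 0, 0.05], 0, -0.7], [[0, 0, 0], 0, -0.7], [[0, 0, 0], 0, -0.7]]'

```text
t: 6.15
tcp_pos: [0.5287, 0.2591, 0.0924]
tcp_rot: [-3.14, -0.002, 0.023]
ft_force: [0.5, 0.2, 0.0]
finger_gap: 0.316
finger_force: 20.0
```

>>> jog_arm --moves '[[[0, 0, 0.03], 0, -0.7], [[0, 0, 0], 0, -0.7], [[0, 0, 0], 0, 0.1], [[0, 0, 0], 0, 0.1], [[0, 0, 0], 0, 0.1], [[0, 0, 0], 0, 0.1], [[0, 0, 0], 0, 0.1]]'

```text
t: 6.73
tcp_pos: [0.5282, 0.2585, 0.0904]
tcp_rot: [3.141, 0.0, 0.022]
ft_force: [0.1, -0.2, -0.0]
finger_gap: 0.534
finger_force: 0.0
```

>>> jog_arm --moves '[[[0, 0, -0.5], 0, 0.1], [[0, 0, -0.9], 0, 0.2], [[0, 0, -0.9], 0, 0.2], [[0, 0, -0.8], 0, 0.2], [[-0.47, 1, 0], 0, 0.2], [[-0.47, 1, 0], 0, 0.2], [[-0.47, 1, 0], 0, 0.2], [[-0.47, 1, 0], 0, 0.2]]'

```text
t: 7.4
tcp_pos: [0.4828, 0.1565, 0.168]
tcp_rot: [-3.142, 0.0, 0.023]
ft_force: [-0.3, -0.4, 0.9]
finger_gap: 0.6
finger_force: 0.0
```

>>> jog_arm --moves '[[[-0.47, 1, 0], 0, 0.2], [[-0.47, 1, 0], 0, 0.2], [[-0.47, 1, 0], 0, 0.2], [[-0.48, 1, 0], 0, 0.2], [[-0.48, 1, 0], 0, 0.2], [[-0.48, 1, 0], 0, 0.2], [[0, 0, 0], 0, 0.2], [[0, 0, 0], 0, 0.2]]'

```text
t: 8.07
tcp_pos: [0.4152, 0.005, 0.1683]
tcp_rot: [-3.141, -0.001, 0.021]
ft_force: [-0.3, 0.9, 0.5]
finger_gap: 0.598
finger_force: 0.0
```

```bash
cat > top.py <<'E'
exec(open("w.py").read())
# centre of the buff top ring near the tool
hsv=cv2.cvtColor(p["color"],cv2.COLOR_BGR2HSV)
m=cv2.inRange(hsv,(8,60,170),(25,180,255)); m=cv2.morphologyEx(m,cv2.MORPH_OPEN,np.ones((3,3)))
for c in cv2.findContours(m,0,2)[0]:
    if 300<cv2.contourArea(c)<6000:
        (u,v),(a,b),_=cv2.minAreaRect(c); print((round(u),round(v)),round(a),round(b),np.round(ray(p,u,v,.075),4))
E
python3 top.py w3
```

```text
[0.4152 0.005  0.1683] [-3.141e+00 -1.000e-03  2.100e-02]
(99, 228) 36 28 [0.406 0.14  0.075]
(278, 217) 34 36 [0.4171 0.0075 0.075 ]
(462, 54) 111 88 [ 0.529  -0.1074  0.075 ]
```

>>> jog_arm --moves '[[[0.04, -0.08, 0.72], 0, 0.2], [[0, 0, 0.9], 0, 0.2], [[0, 0, 0.9], 0, 0.2], [[0, 0, 0.9], 0, 0.2], [[0, 0, 0.8], 0, 0.2], [[0, 0, 0.3], 0, 0.2], [[0, 0, 0], 0, 0.2], [[0, 0, 0], 0, -0.6]]'

```text
t: 8.78
tcp_pos: [0.4174, 0.0086, 0.0552]
tcp_rot: [3.141, -0.0, 0.024]
ft_force: [-0.8, -0.5, 0.9]
finger_gap: 0.574
finger_force: 0.0
```

>>> jog_arm --moves '[[[0, 0, 0], 0, -0.7], [[0, 0, 0], 0, -0.7], [[0, 0, 0], 0, -0.7], [[0, 0, 0], 0, -0.7], [[0, 0, -0.4], 0, -0.7], [[0, 0, -0.8], 0, -0.7], [[0, 0, -0.9], 0, -0.7], [[0, 0, -0.9], 0, -0.7]]'

```text
t: 9.45
tcp_pos: [0.4161, 0.0078, 0.1309]
tcp_rot: [3.141, 0.001, 0.022]
ft_force: [0.5, 1.2, -1.3]
finger_gap: 0.317
finger_force: 19.9
```

>>> jog_arm --moves '[[[0, 0, -0.6], 0, -0.7], [[0.5, -0.4, 0], 0, -0.7], [[0.9, -0.8, 0], 0, -0.7], [[0.9, -0.8, 0], 0, -0.7], [[0.9, -0.8, 0], 0, -0.7], [[0.9, -0.8, 0], 0, -0.7], [[0.9, -0.8, 0], 0, -0.7], [[0.9, -0.8, 0], 0, -0.7]]'

```text
t: 10.12
tcp_pos: [0.5618, 0.1422, 0.1451]
tcp_rot: [-3.141, 0.0, 0.022]
ft_force: [-0.0, 0.1, 0.1]
finger_gap: 0.318
finger_force: 19.9
```

>>> jog_arm --moves '[[[0.9, -0.8, 0], 0, -0.7], [[0.9, -0.8, 0], 0, -0.7], [[0.56, -0.54, 0], 0, -0.7], [[0, 0, 0], 0, -0.7], [[0, 0, 0], 0, -0.7], [[0, 0, 0], 0, -0.7]]'

```text
t: 10.62
tcp_pos: [0.6181, 0.1955, 0.1447]
tcp_rot: [3.141, 0.002, 0.022]
ft_force: [-0.3, 0.1, -1.1]
finger_gap: 0.314
finger_force: 19.9
```

Down to TCP z ≈ 0.0905 (2.17 units).

>>> jog_arm --moves '[[[0.03, 0, 0.7], 0, -0.7], [[0, 0, 0.7], 0, -0.7], [[0, 0, 0.45], 0, -0.7], [[0, 0, 0.2], 0, -0.7], [[0, 0, 0.1], 0, -0.7], [[0, 0, 0.03], 0, -0.7], [[0, 0, 0], 0, -0.7], [[0, 0, 0], 0, -0.7]]'

```text
t: 11.28
tcp_pos: [0.6199, 0.1957, 0.0918]
tcp_rot: [3.141, -0.001, 0.023]
ft_force: [-2.0, -2.8, 4.5]
finger_gap: 0.316
finger_force: 20.0
```

>>> jog_arm --moves '[[[0, 0, 0], 0, 0.1], [[0, 0, 0], 0, 0.1], [[0, 0, 0], 0, 0.1], [[0, 0, 0], 0, 0.1], [[0, 0, -0.5], 0, 0.2], [[0, 0, -0.9], 0, 0.2], [[0, 0, -0.9], 0, 0.2], [[0, 0, -0.8], 0, 0.2]]'

```text
t: 11.95
tcp_pos: [0.62, 0.1964, 0.169]
tcp_rot: [-3.141, -0.001, 0.023]
ft_force: [0.7, -0.1, 1.4]
finger_gap: 0.597
finger_force: 0.0
```

>>> jog_arm --moves '[[[-0.7, 0.93, 0], 0, 0.2], [[-0.7, 0.93, 0], 0, 0.2], [[-0.7, 0.93, 0], 0, 0.2], [[-0.7, 0.93, 0], 0, 0.2], [[-0.7, 0.93, 0], 0, 0.2], [[-0.7, 0.93, 0], 0, 0.2], [[-0.7, 0.93, 0], 0, 0.2], [[-0.7, 0.93, 0], 0, 0.2]]'

```text
t: 12.62
tcp_pos: [0.4832, 0.0062, 0.1681]
tcp_rot: [-3.141, -0.001, 0.023]
ft_force: [0.6, -0.0, 0.1]
finger_gap: 0.601
finger_force: 0.0
```

>>> jog_arm --moves '[[[-0.7, 0.93, 0], 0, 0.2], [[-0.7, 0.93, 0], 0, 0.2], [[-0.7, 0.93, 0], 0, 0.2], [[-0.7, 0.93, 0], 0, 0.2], [[-0.7, 0.93, 0], 0, 0.2], [[0, 0, 0], 0, 0.2], [[0, 0, 0], 0, 0.2]]'

```text
t: 13.2
tcp_pos: [0.3986, -0.1119, 0.1683]
tcp_rot: [-3.141, -0.001, 0.02]
ft_force: [0.7, -1.0, 0.2]
finger_gap: 0.6
finger_force: 0.0
```

```bash
python3 top.py w4
```

```text
[ 0.3986 -0.1119  0.1683] [-3.141e+00 -1.000e-03  2.000e-02]
(280, 220) 33 35 [ 0.3987 -0.1113  0.075 ]
```

Right above it. Descend and grip.

>>> jog_arm --moves '[[[0, 0, 0.72], 0, 0.2], [[0, 0, 0.9], 0, 0.2], [[0, 0, 0.9], 0, 0.2], [[0, 0, 0.9], 0, 0.2], [[0, 0, 0.8], 0, 0.2], [[0, 0, 0.3], 0, 0.2], [[0, 0, 0], 0, 0.2], [[0, 0, 0], 0, -0.6]]'

```text
t: 13.92
tcp_pos: [0.4, -0.1107, 0.0552]
tcp_rot: [3.141, -0.0, 0.024]
ft_force: [-0.2, 0.6, -0.0]
finger_gap: 0.575
finger_force: 0.0
```

>>> jog_arm --moves '[[[0, 0, 0], 0, -0.7], [[0, 0, 0], 0, -0.7], [[0, 0, 0], 0, -0.7], [[0, 0, 0], 0, -0.7], [[0, 0, -0.5], 0, -0.7], [[0, 0, -0.9], 0, -0.7], [[0, 0, -1], 0, -0.7], [[0, 0, -1], 0, -0.7]]'

```text
t: 14.58
tcp_pos: [0.3985, -0.1113, 0.1411]
tcp_rot: [-3.142, 0.001, 0.022]
ft_force: [0.0, 0.1, -0.1]
finger_gap: 0.316
finger_force: 19.9
```

>>> jog_arm --moves '[[[0.3, -0.5, 0], 0, -0.7], [[0.55, -0.95, 0], 0, -0.7], [[0.55, -0.95, 0], 0, -0.7], [[0.55, -0.95, 0], 0, -0.7], [[0.55, -0.95, 0], 0, -0.7], [[0.55, -0.95, 0], 0, -0.7], [[0.55, -0.95, 0], 0, -0.7], [[0.55, -0.95, 0], 0, -0.7]]'

```text
t: 15.25
tcp_pos: [0.499, 0.071, 0.1403]
tcp_rot: [-3.141, -0.0, 0.022]
ft_force: [-0.1, -1.7, -0.6]
finger_gap: 0.318
finger_force: 19.9
```

>>> jog_arm --moves '[[[0.55, -0.95, 0], 0, -0.7], [[0.5, -0.9, 0], 0, -0.7], [[0.3, -0.48, 0], 0, -0.7], [[0, 0, 0], 0, -0.7], [[0, 0, 0], 0, -0.7], [[0, 0, 0], 0, -0.7]]'

```text
t: 15.75
tcp_pos: [0.5303, 0.1279, 0.1398]
tcp_rot: [3.141, 0.001, 0.022]
ft_force: [-0.2, 0.5, -1.3]
finger_gap: 0.314
finger_force: 19.9
```

>>> jog_arm --moves '[[[0, 0, 0.6], 0, -0.7], [[0, 0, 0.6], 0, -0.7], [[0, 0, 0.4], 0, -0.7], [[0, 0, 0.2], 0, -0.7], [[0, 0, 0.1], 0, -0.7], [[0, 0, 0.05], 0, -0.7], [[0, 0, 0], 0, -0.7], [[0, 0, 0], 0, -0.7]]'

```text
t: 16.42
tcp_pos: [0.5317, 0.1291, 0.0919]
tcp_rot: [-3.141, -0.002, 0.022]
ft_force: [0.1, -0.4, -0.5]
finger_gap: 0.312
finger_force: 19.9
```

>>> jog_arm --moves '[[[0, 0, 0], 0, 0.1], [[0, 0, 0], 0, 0.1], [[0, 0, 0], 0, 0.1], [[0, 0, 0], 0, 0.1], [[0, 0, -0.5], 0, 0.2], [[0, 0, -0.9], 0, 0.2], [[0, 0, -0.9], 0, 0.2], [[0, 0, -0.8], 0, 0.2]]'

```text
t: 17.08
tcp_pos: [0.5314, 0.1289, 0.17]
tcp_rot: [-3.142, -0.001, 0.023]
ft_force: [2.1, -0.6, -1.0]
finger_gap: 0.598
finger_force: 0.0
```

>>> jog_arm --moves '[[[0.07, 1, 0], 0, 0.15], [[0.07, 1, 0], 0, 0.15], [[0.07, 1, 0], 0, 0.15], [[0.07, 1, 0], 0, 0.15], [[0.07, 1, 0], 0, 0.15], [[0.07, 1, 0], 0, 0.15], [[0.07, 1, 0], 0, 0.15], [[0.07, 1, 0], 0, 0.15]]'

```text
t: 17.75
tcp_pos: [0.5497, -0.0719, 0.1689]
tcp_rot: [-3.142, -0.0, 0.023]
ft_force: [0.6, 0.8, -0.1]
finger_gap: 0.572
finger_force: 0.0
```

>>> jog_arm --moves '[[[0.07, 1, 0], 0, 0.15], [[0.07, 1, 0], 0, 0.15], [[0.07, 1, 0], 0, 0.15], [[0.07, 1, 0], 0, 0.15], [[0.07, 1, 0], 0.7, 0.15], [[0, 0, 0], 0.8, 0.15], [[0, 0, 0], 0.7, 0.15], [[0, 0, 0], 0, 0.15]]'

```text
t: 18.42
tcp_pos: [0.5612, -0.1962, 0.1686]
tcp_rot: [-3.142, 0.0, -0.21]
ft_force: [0.3, 0.5, -1.2]
finger_gap: 0.577
finger_force: 0.0
```

```bash
python3 - w5 <<'E'
exec(open("w.py").read())
# slots: bright table seen inside the shelf mask
for r in trace(p,"kiln_shelf")[:1]:
    m=r["region"].astype(np.uint8); print(r["p"],m.sum())
    cs,h=cv2.findContours(m,cv2.RETR_CCOMP,2)
    for i,c in enumerate(cs):
        if cv2.contourArea(c)>300:
            w=np.array([ray(p,*q[0],.01)[:2] for q in c]).astype(np.float32); print(h[0][i][3],cv2.minAreaRect(w))
q=capture("side"); cv2.imwrite("pics/s1.png",cv2.resize(q["color"][90:350,180:460],(784,560)[:2]))
E
```

```text
[ 0.5612 -0.1962  0.1686] [-3.142  0.    -0.21 ]
0.97 26182
-1 ((0.5635385513305664, -0.19199322164058685), (0.18078404664993286, 0.14048074185848236), 78.43114471435547)
0 ((0.5578919649124146, -0.2255670726299286), (0.03368224576115608, 0.03873765096068382), 78.12423706054688)
0 ((0.5719811916351318, -0.15879538655281067), (0.03348458558320999, 0.03877013921737671), 79.32515716552734)
```

View pics/w5.png

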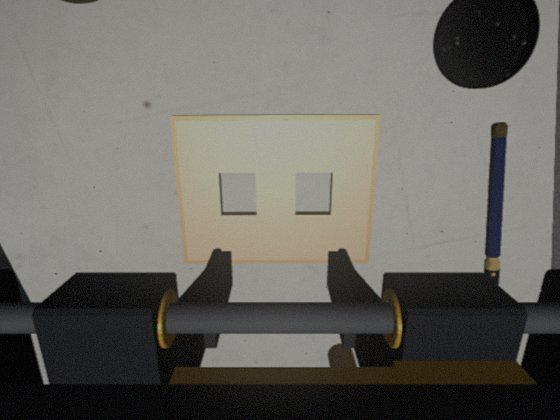

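View pics/s1.png

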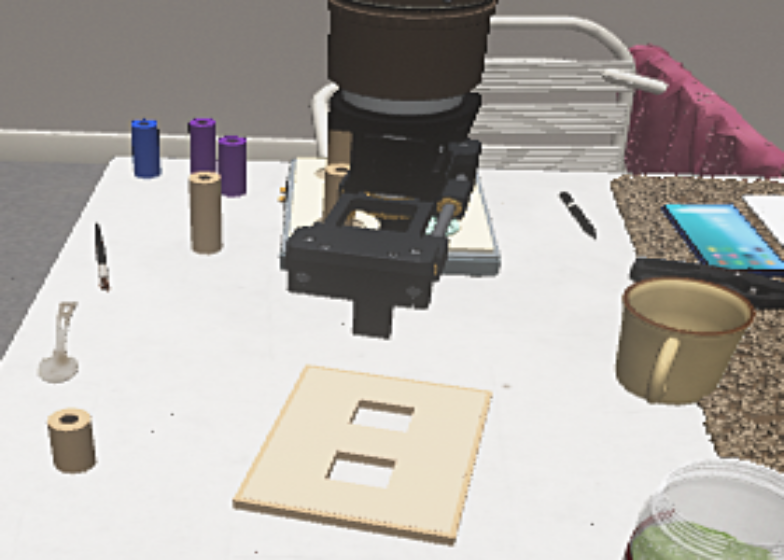

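Shelf centre is (0.564, -0.192), yaw -0.20; the slots at pixels (238,193) and (313,193) straddle the jaws. Lowering into them.

>>> jog_arm --moves '[[[0.1, -0.19, 0.7], -0.08, 0.15], [[0, 0, 0.9], 0, 0.15], [[0, 0, 0.9], 0, 0.15], [[0, 0, 0.9], 0, 0.15], [[0, 0, 0.9], 0, 0.15], [[0, 0, 0.5], 0, 0.15], [[0, 0, 0], 0, 0.15], [[0, 0, 0], 0, 0.15]]' --grip_force 35

```text
t: 19.23
tcp_pos: [0.5647, -0.1911, 0.0485]
tcp_rot: [3.141, 0.001, -0.198]
ft_force: [-0.1, 0.7, 0.3]
finger_gap: 0.577
finger_force: 0.0
```

```bash
python3 - w6 <<'E'
exec(open("w.py").read())
E
```

```text
[ 0.5647 -0.1911  0.0485] [ 3.141e+00  1.000e-03 -1.980e-01]
```

View pics/w6.png

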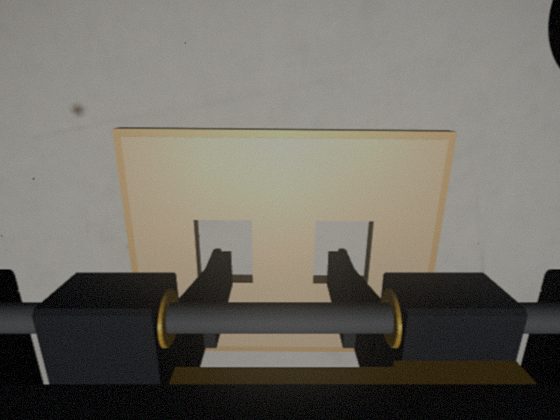

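Both fingertips (222,252) and (338,252) are centred over the slots. On down to TCP z ≈ 0.0195, then grip.

>>> jog_arm --moves '[[[0, 0, 0.5], 0, 0.15], [[0, 0, 0.4], 0, 0.15], [[0, 0, 0.2], 0, 0.15], [[0, 0, 0.05], 0, 0.15], [[0, 0, 0], 0, 0.15], [[0, 0, 0], 0, 0.15]]'

```text
t: 19.78
tcp_pos: [0.5651, -0.1915, 0.0205]
tcp_rot: [3.142, -0.001, -0.199]
ft_force: [-0.7, 0.2, 0.5]
finger_gap: 0.574
finger_force: 0.0
```

>>> jog_arm --moves '[[[0, 0, 0], 0, -0.5], [[0, 0, 0], 0, -0.5], [[0, 0, 0], 0, -0.5], [[0, 0, 0], 0, -0.5], [[0, 0, 0], 0, -0.5]]'

```text
t: 20.2
tcp_pos: [0.5649, -0.1917, 0.0205]
tcp_rot: [3.141, -0.001, -0.199]
ft_force: [-0.8, -2.8, 1.6]
finger_gap: 0.403
finger_force: 35.0
```

>>> jog_arm --moves '[[[0, 0, -0.3], 0, -0.5], [[0, 0, -0.6], 0, -0.5], [[0, 0, -0.9], 0, -0.5], [[0, 0, -0.9], 0, -0.5], [[0, 0, -0.9], 0, -0.5], [[0, 0, -0.9], 0, -0.5], [[0, 0, -0.9], 0, -0.5], [[0, 0, -0.6], 0, -0.5]]'

```text
t: 20.87
tcp_pos: [0.5646, -0.1911, 0.1718]
tcp_rot: [-3.141, -0.001, -0.2]
ft_force: [0.5, -0.5, -4.2]
finger_gap: 0.408
finger_force: 35.0
```

>>> jog_arm --moves '[[[0, 0, 0], -0.5, -0.5], [[0, 0, 0], -0.6, -0.5], [[0, 0, 0], -0.6, -0.5], [[0, 0, 0], -0.42, -0.5], [[0, 0, 0], 0, -0.5], [[0, 0, 0], 0, -0.5], [[0, 0, 0], 0, -0.5]]'

```text
t: 21.45
tcp_pos: [0.5643, -0.1912, 0.1696]
tcp_rot: [-3.141, 0.001, 0.021]
ft_force: [-0.1, -0.5, -3.3]
finger_gap: 0.407
finger_force: 35.0
```

```bash
python3 - <<'E'
from h import *
p=capture("scene")
hsv=cv2.cvtColor(p["color"],cv2.COLOR_BGR2HSV)
S=[(.5276,.2585),(.5304,.1285),(.619,.1955)]
cv2.imwrite("pics/s2.png",cv2.resize(p["color"][110:300,170:450],(784,532),interpolation=2))
for s in S: print(pix(p,(*s,.111)),pix(p,(*s,.036)))
E
```

```text
(218, 168) (222, 188)
(264, 187) (265, 207)
(260, 154) (262, 175)
```

View pics/s2.png

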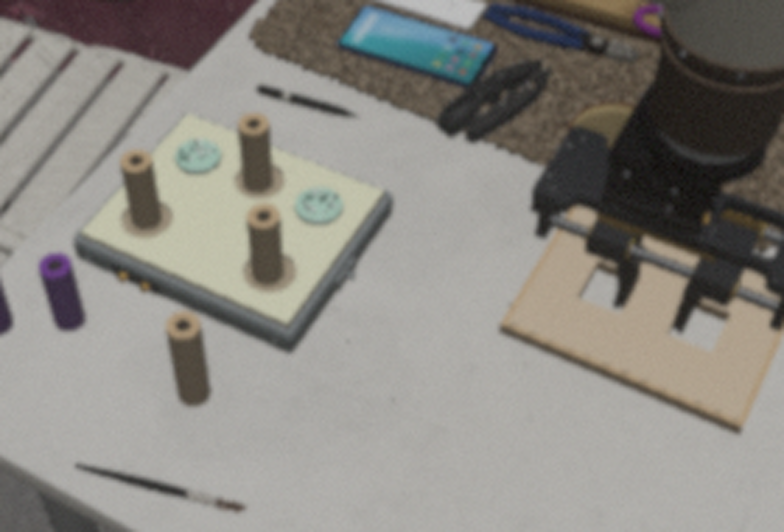

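All three posts stand in their seats (tops at the predicted pixels), the blanks haven't moved, and the shelf hangs level. Carrying it over.

>>> jog_arm --moves '[[[0.04, -0.4, 0], 0, -0.5], [[0.04, -0.8, 0], 0, -0.5], [[0.04, -0.9, 0], 0, -0.5], [[0.04, -0.9, 0], 0, -0.5], [[0.04, -0.9, 0], 0, -0.5], [[0.04, -0.9, 0], 0, -0.5], [[0.04, -0.9, 0], 0, -0.5], [[0.04, -0.9, 0], 0, -0.5]]'

```text
t: 22.17
tcp_pos: [0.5687, -0.0246, 0.1701]
tcp_rot: [-3.141, 0.0, 0.022]
ft_force: [0.1, 0.8, -3.8]
finger_gap: 0.409
finger_force: 35.0
```

>>> jog_arm --moves '[[[0.04, -0.9, 0], 0, -0.5], [[0.04, -0.9, 0], 0, -0.5], [[0.04, -0.9, 0], 0, -0.5], [[0.04, -0.9, 0], 0, -0.5], [[0.04, -0.9, 0], 0, -0.5], [[0.04, -0.9, 0], 0, -0.5], [[0.04, -0.9, 0], 0, -0.5], [[0.04, -0.9, 0], 0, -0.5]]'

```text
t: 22.83
tcp_pos: [0.5724, 0.1556, 0.17]
tcp_rot: [-3.141, 0.0, 0.022]
ft_force: [-0.0, 0.4, -2.9]
finger_gap: 0.405
finger_force: 35.0
```

>>> jog_arm --moves '[[[0.05, -0.9, 0], 0, -0.5], [[0.04, -0.5, 0], 0, -0.5], [[0, -0.22, 0], 0, -0.5], [[0, 0, 0], 0, -0.5], [[0, 0, 0], 0, -0.5], [[0, 0, 0], 0, -0.5]]'

```text
t: 23.33
tcp_pos: [0.574, 0.1934, 0.17]
tcp_rot: [3.141, 0.001, 0.021]
ft_force: [0.4, 0.1, -3.2]
finger_gap: 0.403
finger_force: 35.0
```

```bash
cat > sh.py <<'E'
from h import *
import sys
z=float(sys.argv[1])
for n in("scene","side"):
    p=capture(n); cv2.imwrite(f"pics/{sys.argv[2]}{n}.png",cv2.resize(p["color"][80:300,170:450],(784,616))[:600])
    for r in trace(p,"kiln_shelf")[:1]:
        c=max(cv2.findContours(r["region"].astype(np.uint8),0,2)[0],key=cv2.contourArea)
        print(n,cv2.minAreaRect(np.array([ray(p,*q[0],z)[:2] for q in c]).astype(np.float32)))
    for r in spot_point(p,"kiln_shelf")[:2]: print(np.round(r["point"],4),r["p"])
E
python3 sh.py .16 t1
```

```text
scene ((0.5694884657859802, 0.19025547802448273), (0.14975915849208832, 0.18409721553325653), 1.9002041816711426)
[0.5726 0.1943 0.1512] 0.71
side ((0.5708322525024414, 0.17927232384681702), (0.1391492336988449, 0.19768334925174713), 0.8614934086799622)
[0.5768 0.1932 0.1459] 0.85
```

View pics/t1side.png

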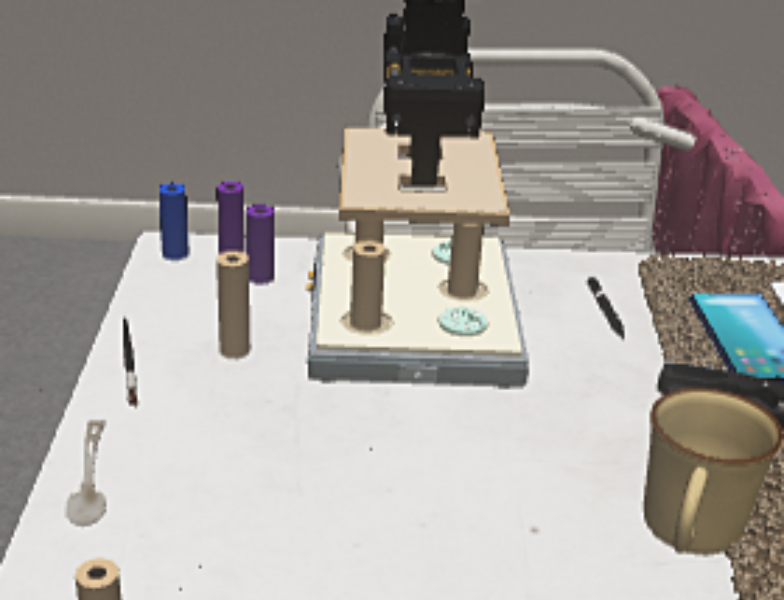

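The shelf hangs level and centred over the three posts. Lowering it gently.

>>> jog_arm --moves '[[[0, 0, 0.4], 0, -0.5], [[0, 0, 0.5], 0, -0.5], [[0, 0, 0.3], 0, -0.5], [[0, 0, 0.14], 0, -0.5], [[0, 0, 0.08], 0, -0.5], [[0, 0, 0.04], 0, -0.5], [[0, 0, 0], 0, -0.5], [[0, 0, 0], 0, -0.5]]'

```text
t: 24.3
tcp_pos: [0.5746, 0.1946, 0.134]
tcp_rot: [-3.141, -0.001, 0.023]
ft_force: [-0.1, -0.2, -3.7]
finger_gap: 0.406
finger_force: 35.0
```

>>> jog_arm --moves '[[[0, 0, 0.04], 0, -0.5], [[0, 0, 0.03], 0, -0.5], [[0, 0, 0], 0, -0.5], [[0, 0, 0], 0, -0.5], [[0, 0, 0], 0, -0.5]]'

```text
t: 24.72
tcp_pos: [0.5743, 0.1944, 0.1319]
tcp_rot: [-3.142, -0.0, 0.023]
ft_force: [-0.3, 0.1, -3.1]
finger_gap: 0.407
finger_force: 35.0
```

>>> jog_arm --moves '[[[0, 0, 0.03], 0, -0.5], [[0, 0, 0.02], 0, -0.5], [[0, 0, 0], 0, -0.5], [[0, 0, 0], 0, -0.5], [[0, 0, 0], 0, -0.5]]'

```text
t: 25.13
tcp_pos: [0.5745, 0.1945, 0.1315]
tcp_rot: [-3.141, -0.001, 0.023]
ft_force: [-2.2, -0.6, 4.0]
finger_gap: 0.406
finger_force: 35.0
```

>>> jog_arm --moves '[[[0, 0, 0], 0, 0], [[0, 0, 0], 0, 0.1], [[0, 0, 0], 0, 0.12], [[0, 0, 0], 0, 0.12], [[0, 0, 0], 0, 0.12], [[0, 0, -0.2], 0, 0.12], [[0, 0, -0.4], 0, 0.12], [[0, 0, -0.5], 0, 0.12]]'

```text
t: 25.8
tcp_pos: [0.574, 0.1942, 0.1583]
tcp_rot: [3.141, 0.001, 0.023]
ft_force: [0.0, 0.1, 0.1]
finger_gap: 0.559
finger_force: 0.0
```

>>> jog_arm --moves '[[[0, 0, -0.8], 0, 0.12], [[0, 0, -0.9], 0, 0.12], [[0, 0, -0.9], 0, 0.12], [[0, 0, -0.9], 0, 0.12], [[-0.5, 0, -0.5], 0, 0.12], [[0, 0, 0], 0, 0.12], [[0, 0, 0], 0, 0.12]]'

```text
t: 26.38
tcp_pos: [0.5618, 0.1943, 0.2595]
tcp_rot: [-3.14, -0.002, 0.023]
ft_force: [-0.7, -0.3, -1.4]
finger_gap: 0.561
finger_force: 0.0
```

```bash
python3 sh.py .121 t2
```

```text
scene ((0.5699683427810669, 0.1930471956729889), (0.1464613676071167, 0.18609082698822021), 1.5179845094680786)
[0.5704 0.1954 0.1136] 0.97
side ((0.5712712407112122, 0.1834743320941925), (0.14083415269851685, 0.19855254888534546), 1.0257840156555176)
[0.5712 0.1917 0.1101] 0.9
```

View pics/t2side.png

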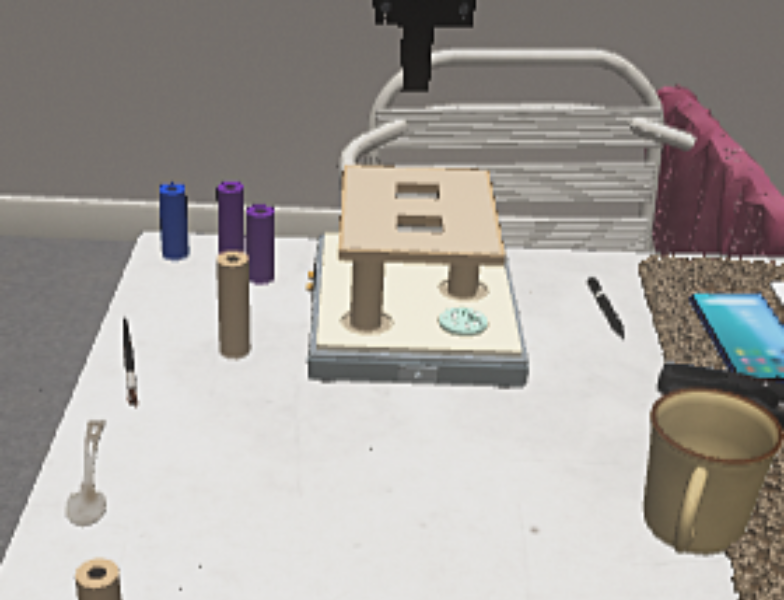

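The shelf rests level on the posts at about (0.571, 0.194), squared with the hearth and z ≈ 0.111; the gripper is clear.

```bash
python3 -c "from workcell import *; print(job_done())"
```

```text
the job is handed in; nothing more can be done
None
```

I stood the three 75 mm posts in the hearth's seats, laid the shelf on top (level and centred in the last pictures), and handed the job in at about 26 s; no verdict came back.

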